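# Load the stage tray and index the carriage in its ball detent

## Task

Stand the lens tube and the black post upright, side by side, in the blue tray of the sample stage while its carriage is still at the loading end. Then take the carriage by its black fin handle and slide it along the rail until you feel the spring ball drop into its notch; keep the handle gripped there, at rest with the ball fully seated, and finish while holding it. Leave the amber bottle and the clear jar standing where they are.

Things in the scene. Friction and masses are not known exactly. Their poses are not given: they have to be found in the camera images.
- rail: fixed sample stage: aluminium base plate 76 x 360 x 6 mm on the table with a steel rail 30 mm wide along its middle (top at z 16 mm) and dark end stops. Origin: centre of the underside. Its y axis runs along the rail, from the loading end (-y) towards the far stop; the carriage slides in +y. x runs across. Its place and turn vary: +y points away from the robot, within 0.15 rad.
- carriage: grey carriage on the rail, 60 mm across x, 132 mm along y, top face 29 mm above the table. Origin: its middle, at table height; axes as the rail's. It slides only along the rail's y, from -0.10 (loading stop) to +0.09 (far stop); starts within 30 mm of the loading stop. Running friction 1.5 N. One notch, hidden inside the rail, 80 to 140 mm of travel from the loading stop.
- plunger (a joint): height (m) of the spring ball plunger in the carriage, and of its red knob (12 mm dia, top 46 mm above the table): about -0.0005 while the ball rides on plain rail, -0.003 when fully seated in the notch. Within 3 mm of the notch it draws a released carriage home; near it the pull along the rail first eases, then rises to about 10 N to leave the notch, plainly above the running friction.
- tray_floor (a point): centre of the inner floor of the open blue tray fixed on the carriage, 32 mm above the table. Inside 36 mm across (x) by 64 mm along the rail (y); walls 3 mm thick, their rim 9 mm above the floor. Axes as the rail's. Holds the two parts side by side along y, e.g. centred 15 mm either side of the middle, some 8 mm to spare in all. Empty at the start.
- handle (a point): grip point of the upright black plastic fin handle on the carriage: 14 mm thick across x, 26 mm long along y, 40 mm high. The point lies inside it, 54 mm above the table (fin: 29 to 69 mm); axes as the rail's. It lies 79 mm from the tray's centre towards +y; the red knob lies 30 mm from it towards the tray. Pinch its upper half from above, fingers closing along x.
- lens_tube: loose black threaded lens tube standing on end, 30 mm diameter, 27 mm high, 60 g. Origin: centre of the underside, z up.
- post: loose short black optical post standing on end, 25 mm diameter, body 40 mm high with a thin stud to 48 mm, 60 g. Origin: centre of the underside, z up.
- swing_stand: fixed obstacle in the middle of the table, a black disc on a post: disc 145 mm diameter, 178 to 221 mm above the table, centred over this origin. Its foot, 45 x 52 mm, stands 46 mm nearer the robot. Keep the gripper clear: pass over it or on the robot's side. Two fixed grey rails, 52 mm wide and 37 mm high, run along x at y = +0.198 and -0.185.
- amber_bottle: bystander: loose amber glass bottle with black cap, 33 mm diameter, 81 mm high. Origin: centre of the underside.
- clear_jar: bystander: loose clear jar standing on its black screw cap, 48 mm diameter, 69 mm high. Origin: centre of the underside.
Mind the look-alikes: they are no part of the job. Leave any purple or yellow look-alike of the lens_tube alone.

How it is judged:
On the way:
1. lens tube and post both stand released in the tray, the carriage still at the loading end (travel under 60 mm) (x of lens_tube in the frame of tray_floor between -0.012 and 0.012 m and y of lens_tube in the frame of tray_floor between -0.026 and 0.026 m and z of lens_tube in the frame of tray_floor between -0.004 and 0.004 m and angle between each of lens_tube, post's own z axis and vertical below 0.15 rad and x of post in the frame of tray_floor between -0.012 and 0.012 m and y of post in the frame of tray_floor between -0.026 and 0.026 m and z of post in the frame of tray_floor between -0.004 and 0.004 m and contact force between the fingers and lens_tube below 0.1 N and contact force between the fingers and post below 0.1 N and y of carriage in the frame of rail below -0.04 m), for 0.2 s.
At the end, for the whole second after the job is handed in: Both parts stand upright (0.15 rad) on the tray's floor, untouched; the ball is seated (plunger below -2 mm), the carriage at rest, and the fingers grip it at the fin handle with over 2 N (TCP within 45 mm of the grip point) (x of lens_tube in the frame of tray_floor between -0.012 and 0.012 m and y of lens_tube in the frame of tray_floor between -0.026 and 0.026 m and z of lens_tube in the frame of tray_floor between -0.004 and 0.004 m and angle between each of lens_tube, post's own z axis and vertical below 0.15 rad and x of post in the frame of tray_floor between -0.012 and 0.012 m and y of post in the frame of tray_floor between -0.026 and 0.026 m and z of post in the frame of tray_floor between -0.004 and 0.004 m and contact force between the fingers and lens_tube below 0.1 N and contact force between the fingers and post below 0.1 N and value of joint plunger below -0.002 m and y of carriage in the frame of rail above -0.03 m and linear speed of carriage below 0.005 m/s and contact force between the fingers and carriage above 2 N and distance between the grasp point and handle below 0.045 m); the arm keeps its last pose, push and grip.
It fails at once if the amber bottle or the clear jar is pushed more than 20 mm or tipped (distance of any of amber_bottle, clear_jar from where it was at the start of the episode above 0.02 m or angle between any of amber_bottle, clear_jar's own z axis and vertical above 0.3 rad).
It also fails if it takes over 72 s, if anything falls off the work surface, if the arm or the gripper's body presses on something with over 40 N, if the wrist force passes 120 N, or if a joint passes its speed limit or range.

## Robot

A 6-joint arm with a two-finger parallel gripper is mounted at the origin on a cart in front of the work surface, level with it; the furniture and walls round the work are solid. World frame = base frame: x ahead of the robot, y to its left, z up, the work surface at z = 0. Lengths are in m, angles in rad, forces in N, time in s.
With the tool pointing down it reaches from about 0.35 to 0.775 m from the base axis. Payload 5.5 kg.
Tool frame: the origin (TCP) lies between the finger pads, 19 mm behind the fingertips; this is the grasp point; z points along the fingers, y is the line along which they close (so a half turn about z gives the same grasp; the last joint's range is limited). The gripper opens to 85 mm and grips with 20 to 120 N. Pads are 22 mm wide; open, the fingers measure 114 mm over their backs; the gripper's body (76 mm by 85 mm) begins 54 mm behind the grasp point. The pads swing forward as they close: fully open they stand 13 mm farther back than shut.
Start: joints at [1.176, 0.313, 0.046, 1.304, 0, 1.431], TCP at [0.145, 0.556, 0.25] pointing down, gripper open.
Joint ranges: [-2.76, 2.76], [-0.86, 1.69], [-1.03, 1.26], [-2.2, 2.34], [-1.47, 1.5], [-3.14, 3.14]. Speed limits (rad/s): [2.57, 2.57, 3.14, 3.14, 3.14, 3.14].

## Interface

Orientations are given as a unit quaternion [x, y, z, w].
In Python, from workcell import r gives the robot as it stands.
- The arm moves only by the tool carry_out, never from a script. Its argument "rows" is a list that holds one entry, the list of rows, each a list of 6 numbers: the shift along the world's x, y, z in units of 75 cm (1.0 is 75 cm), then the turn, a rotation vector about the world's x, y, z in units of pi/2 rad (1.0 is pi/2 rad). A call has 1 to 5 rows; each row is the pose to reach, as a shift and turn from the pose commanded when the call began; what a row does not reach only later rows make up. A row lasts 1/12 s, in which the tool goes at most 41.7 mm and 7.16 degrees, less where a joint would pass 70% of its speed; a pose out of reach is approached as far as the arm can. A call with a number of a shift or a turn outside -1 to 1 is refused whole. A call with a gripper value outside its range is refused whole. "claw" is the gripper command: -1 is shut, 1 is fully open, values between are in proportion, set as the call begins (left out, the last holds). The fingers move at their own pace and stop on an object; the grip force is fixed at half the most. Time passes only in rows, so rows that repeat a pose let the fingers close. It gives the time, the measured TCP pose, the force, the opening and the grip force at its end, in the units of the state.
- r.get_state(): the state, without advancing time (a new reading comes with each control period).
- r.grab_frame(name): name is "scene" or "side" or "wrist"; returns the picture (420x560x3 uint8, red, green, blue); there is no depth.
- r.camera_params(name): a dict with "vfov" (degrees; the focal length in pixels is half the picture's height over the tangent of half this angle, whatever the lens; pixels are square), "cx", "cy" (the principal point, pixels), "camera_from_world" (4x4, takes a point from world to camera coordinates); the wrist camera has in their place "mount" (4x4, takes a point from camera to tool coordinates, whose origin is the TCP and whose axes are the flange's). Camera axes: x right, y down, z forward; pixel columns grow to the right and rows downward; lengths in m; the calibration is good to about 2 mm. A picture is of the moment at which its call begins: read the wrist's pose just before it. camera_params takes no time and is no camera call.
- r.hand_in(): hands the job in; it is judged then, once.
The state is a dict: "clock": time; "joint_pos": joint angles; "joint_vel": joint speeds; "joint_efforts": joint torques, N m; "tool_pos": TCP position; "tcp_rot": TCP orientation; "wrist_force": force on the tool from outside, world axes, zero at the start; "torque": the same for the moment, N m; "gripper_width": opening from 0.0 (shut) to 1.0 (fully open); "grip_force": force on a finger pad.
Only numpy, scipy, OpenCV 4.12 (cv2) and the standard library are available. Lean on these libraries where they do the work, as an engineer would, in place of code of your own. Each camera call takes 0.05 s, during which the arm holds its last target. There are 200 camera calls.

## Working session

There is one attempt and no reset: what is moved stays moved. The work goes in short steps, Python scripts to look and compute and a tool call to move; the robot and the scene stay as the last step left them, time stands still between calls to the robot, and variables do not carry over. Pictures are saved under pics/ and viewed, at most 10 in all, crops included, and the job is handed in when it is done.

Besides the shell and the picture viewer there is one more tool, called after "Request:" as a command line: name --argument value ..., lists and objects as JSON in quotes. carry_out: Moves the arm, as the interface text tells. Its arguments: {"type":"object","properties":{"rows":{"type":"array"},"claw":{"type":"number"}},"required":["rows"]}

```bash
mkdir -p pics; cat > h.py <<'E'
import numpy as np, cv2
from scipy.spatial.transform import Rotation as R
from workcell import r
def cam(name, st=None):
    p=r.camera_params(name); f=210/np.tan(np.radians(p['vfov'])/2)
    if 'mount' in p:
        st=st or r.get_state(); T=np.eye(4); T[:3,:3]=R.from_quat(st['tcp_rot']).as_matrix(); T[:3,3]=st['tool_pos']
        W=T@np.array(p['mount'])
    else: W=np.linalg.inv(np.array(p['camera_from_world']))
    return f,p['cx'],p['cy'],W
def ray(c,u,v):
    f,cx,cy,W=c; d=W[:3,:3]@np.array([(u-cx)/f,(v-cy)/f,1]); return W[:3,3],d/np.linalg.norm(d)
def plane(c,u,v,z):
    o,d=ray(c,u,v); return o+d*(z-o[2])/d[2]
def proj(c,p):
    f,cx,cy,W=c; q=W[:3,:3].T@(np.array(p)-W[:3,3]); return q[0]/q[2]*f+cx,q[1]/q[2]*f+cy
def two(c1,p1,c2,p2):
    o1,d1=ray(c1,*p1); o2,d2=ray(c2,*p2)
    t=np.linalg.lstsq(np.c_[d1,-d2],o2-o1,rcond=None)[0]; a=o1+d1*t[0]; b=o2+d2*t[1]
    return (a+b)/2, np.linalg.norm(a-b)
def shot(name,fn):
    st=r.get_state(); im=np.array(r.grab_frame(name)); cv2.imwrite('pics/'+fn,im[:,:,::-1]); return im,st
E
python3 - <<'E'
from h import *
for n in('scene','side','wrist'):
    shot(n,n+'0.png'); c=cam(n); print(n,c[:3],c[3].round(3).tolist())
print(r.get_state())
E
```

```text
scene (np.float64(413.66751297611887), 274.24174573848717, 216.1479954746775) [[0.631, -0.364, 0.685, -0.214], [-0.776, -0.303, 0.554, -0.613], [0.006, -0.881, -0.473, 0.605], [0.0, 0.0, 0.0, 1.0]]
side (np.float64(465.99302098338035), 284.50229745655065, 204.81814685995488) [[-0.86, -0.212, 0.465, 0.018], [-0.511, 0.378, -0.772, 0.904], [-0.012, -0.901, -0.433, 0.551], [0.0, 0.0, 0.0, 1.0]]
wrist (np.float64(306.48884021654607), 280.6651445356211, 209.62683794254588) [[0.254, 0.932, 0.259, 0.079], [0.967, -0.244, -0.071, 0.574], [-0.003, 0.268, -0.963, 0.373], [0.0, 0.0, 0.0, 1.0]]
{'clock': 0.15, 'joint_pos': array([1.17641082e+00, 3.13834062e-01, 4.52599942e-02, 1.30360484e+00,
       3.35030550e-06, 1.43119428e+00]), 'joint_vel': array([ 1.03467826e-03, -2.61410620e-03,  3.01864433e-03,  6.04757845e-05,
        2.58241841e-03, -3.44666934e-04]), 'joint_efforts': array([ 2.48027151e-03, -4.81063735e+01,  2.98815018e+01,  1.38659641e-02,
       -1.16935707e-04, -5.98840785e-06]), 'tool_pos': array([0.14479473, 0.55610991, 0.24931839]), 'tcp_rot': array([ 1.27047415e-01,  9.91896404e-01, -6.66354380e-04, -1.84000821e-04]), 'wrist_force': array([-0.54259276, -0.67111174, -0.46347278]), 'torque': array([0.01203972, 0.01193642, 0.00695184]), 'grip_force': 0.0, 'gripper_width': 0.9970964065770607}
```

```bash
python3 -c "
import cv2
for n in('scene','side'): cv2.imwrite('pics/%s0b.png'%n,cv2.resize(cv2.imread('pics/%s0.png'%n),(800,600),interpolation=3))"
```

```text
(no output)
```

View pics/scene0b.png

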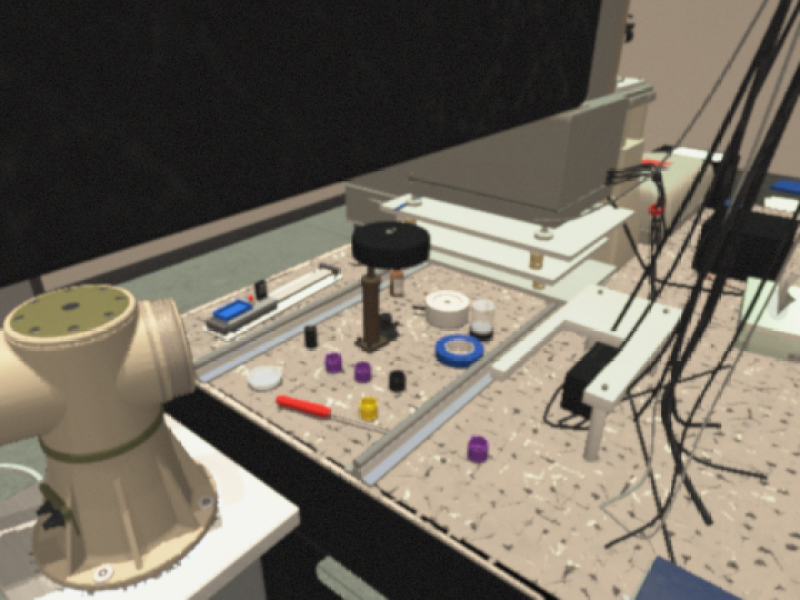

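View pics/side0b.png

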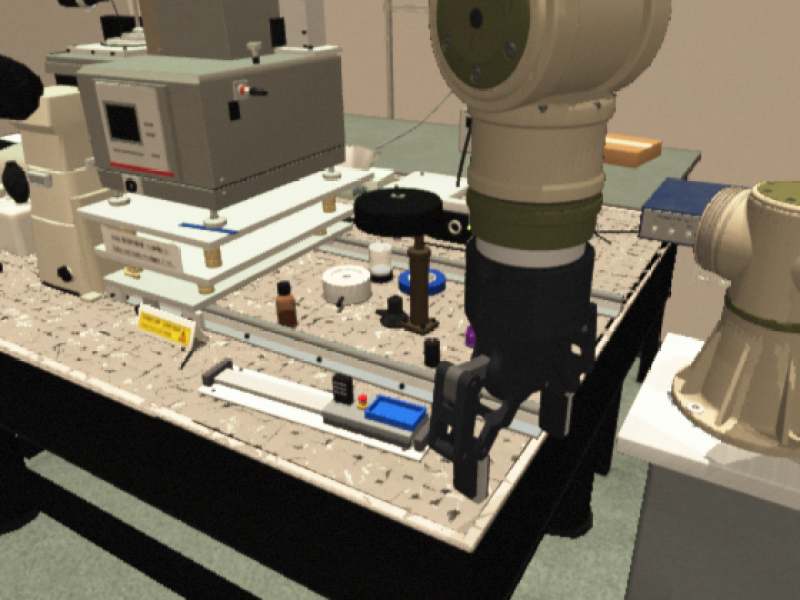

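The scene view (800-px picture) shows the tray at (233,310), red knob (250,297), fin (260,289) and black post (310,336). The candidates for the lens tube are black (397,380), purple (333,362), (362,371) and (478,448), and yellow (368,408). Only the black one fits. The jar is at (483,320), the bottle at (397,282) and the stand disc at (392,240). The side view shows the tray at (395,412), knob (362,400), fin (343,388) and post (431,352).

```bash
python3 - <<'E'
from h import *
S=cam('scene');D=cam('side');k=.7
a=cv2.imread('pics/scene0.png');b=cv2.imread('pics/side0.png')
def blob(im,lo,hi,near):
    m=cv2.inRange(cv2.cvtColor(im,cv2.COLOR_BGR2HSV),lo,hi)
    n,l,s,c=cv2.connectedComponentsWithStats(m)
    i=min((i for i in range(1,n) if s[i][4]>8),key=lambda i:np.hypot(*(c[i]-near))); return c[i],s[i]
P={}
for nm,lo,hi,p,q in [('tray',(105,120,60),(125,255,255),(163,217),(276,288)),('post',(0,0,0),(180,255,45),(217,235),(302,246)),('fin',(0,0,0),(180,255,60),(182,202),(240,271)),('knob',(0,150,100),(8,255,255),(175,208),(254,280))]:
    u,su=blob(a,lo,hi,p);v,sv=blob(b,lo,hi,q); print(nm,u.round(1),su,v.round(1),sv,two(S,u,D,v))
u,s=blob(a,(0,0,0),(180,255,50),(278,266)); print('tube',u,s,plane(S,*u,.0135))
for nm,p,z in [('bottle',(397*k,282*k),.04),('jar',(483*k,320*k),.035),('disc',(391*k,243*k),.2)]: print(nm,plane(S,*p,z))
print('side bottle',plane(D,286*k,305*k,.04),'jar',plane(D,380*k,262*k,.035),'disc',plane(D,398*k,212*k,.2))
cv2.imwrite('pics/crop.png',cv2.resize(a[215:305,180:300],(800,600),interpolation=2))
E
```

```text
tray [162.3 216.9] [150 211  26  14 204] [276.6 288.7] [255 276  43  26 681] (array([0.40091725, 0.30094653, 0.03453392]), np.float64(0.0002188296206990407))
post [217.1 236.4] [214 231   7  12  72] [300.9 230.1] [297 227   9   6  11] (array([0.44514965, 0.10781793, 0.03930119]), np.float64(0.03291407625307123))
fin [181.8 203.1] [179 197   7  12  54] [240.2 272.2] [233 262  14  21 212] (array([0.47909051, 0.30640953, 0.04794123]), np.float64(0.0008510378456260532))
knob [212.1 284. ] [194 277  37  15 263] [253.4 278.5] [251 276   6   6  28] (array([ 0.50081641,  0.16232639, -0.12285041]), np.float64(0.1376248645877979))
tube [277.48245614 266.63157895] [273 260  10  14 114] [ 0.44343488 -0.09231706  0.0135    ]
bottle [0.70775481 0.11842784 0.04      ]
jar [ 0.68954008 -0.11339085  0.035     ]
disc [0.56786189 0.02240634 0.2       ]
side bottle [0.72169954 0.1366804  0.04      ] jar [ 0.68927488 -0.11017595  0.035     ] disc [0.56152849 0.02515363 0.2       ]
```

View pics/crop.png

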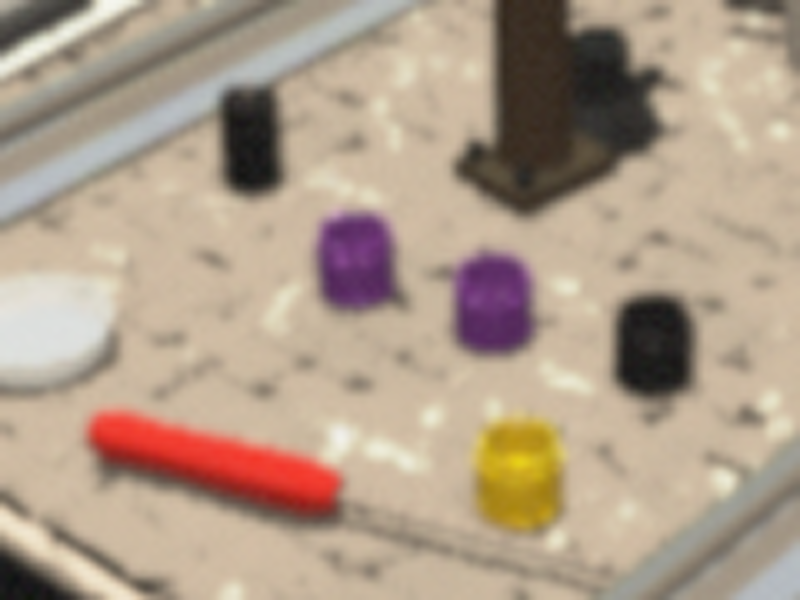

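The crop confirms the lens tube is the black one at (652,345). The purple ones at (355,260) and (493,300) and the yellow one at (520,475) are look-alikes. The post is at (252,140).

```bash
python3 - <<'E'
from h import *
S=cam('scene');D=cam('side')
f=lambda x,y:(180+x*.15,215+y*.15)
for n,p,z in [('post',(252,140),.022),('tube',(652,345),.0135),('purple1',(355,260),.0135),('purple2',(493,300),.0135),('yellow',(520,475),.0135),('white',(40,335),.01)]: print(n,plane(S,*f(*p),z).round(3))
print('post side',plane(D,431*.7,352*.7,.022), two(S,f(252,140),D,(431*.7,352*.7)))
print('knob',two(S,(250*.7,297*.7),D,(253.4,278.5)))
E
```

```text
post [0.442 0.116 0.022]
tube [ 0.444 -0.093  0.013]
purple1 [0.414 0.031 0.013]
purple2 [ 0.428 -0.029  0.013]
yellow [ 0.354 -0.106  0.013]
white [0.307 0.089 0.01 ]
post side [0.44450117 0.12508964 0.022     ] (array([0.44686009, 0.12035796, 0.01852837]), np.float64(0.0006942405593250155))
knob (array([0.45066307, 0.30442591, 0.04275844]), np.float64(0.0006876701299041522))
```

Request:
carry_out --rows '[[[0.333,-0.768,0,0,0,0],[0.333,-0.768,0,0,0,0],[0.333,-0.768,0,0,0,0],[0.333,-0.768,0,0,0,0],[0.333,-0.768,0,0,0,0]]]' --claw 0.2

```text
clock: 0.57
tool_pos: [0.2278, 0.3635, 0.2496]
tcp_rot: [0.127, 0.992, -0.0, -0.0]
wrist_force: [0.6, -0.4, 1.2]
gripper_width: 0.6
grip_force: 0.0
```

Request:
carry_out --rows '[[[0.222,-0.512,0,0,0,0],[0.222,-0.512,0,0,0,0],[0.222,-0.512,0,0,0,0],[0.222,-0.512,0,0,0,0],[0.222,-0.512,0,0,0,0]]]'

```text
clock: 0.98
tool_pos: [0.3107, 0.1724, 0.2501]
tcp_rot: [0.127, 0.992, 0.0, 0.0]
wrist_force: [0.8, 0.0, 0.7]
gripper_width: 0.6
grip_force: 0.0
```

Request:
carry_out --rows '[[[0.111,-0.256,0,0,0,0],[0.111,-0.256,0,0,0,0],[0.111,-0.256,0,0,0,0],[0.111,-0.256,0,0,0,0],[0.111,-0.256,0,0,0,0]]]'

```text
clock: 1.4
tool_pos: [0.3937, -0.0191, 0.2501]
tcp_rot: [0.127, 0.992, 0.0, 0.0]
wrist_force: [0.5, -0.1, 1.1]
gripper_width: 0.597
grip_force: 0.0
```

```bash
python3 - <<'E'
from h import *
im,st=shot('wrist','w1.png'); print(st['tool_pos'],st['tcp_rot'].round(3)); c=cam('wrist',st)
for n,p in [('post',(.445,.12,.04)),('tube',(.444,-.093,.027)),('tray',(.401,.301,.032)),('fin',(.479,.306,.06))]: print(n,np.round(proj(c,p)))
cv2.imwrite('pics/w1b.png',cv2.resize(im[:,:,::-1],(800,600),interpolation=3))
np.save('w1.npy',np.r_[st['tool_pos'],st['tcp_rot']])
E
```

```text
[ 0.39367417 -0.01911533  0.25010196] [0.127 0.992 0.    0.   ]
post [412. 201.]
tube [232. 241.]
tray [572. 118.]
fin [602. 192.]
```

View pics/w1b.png

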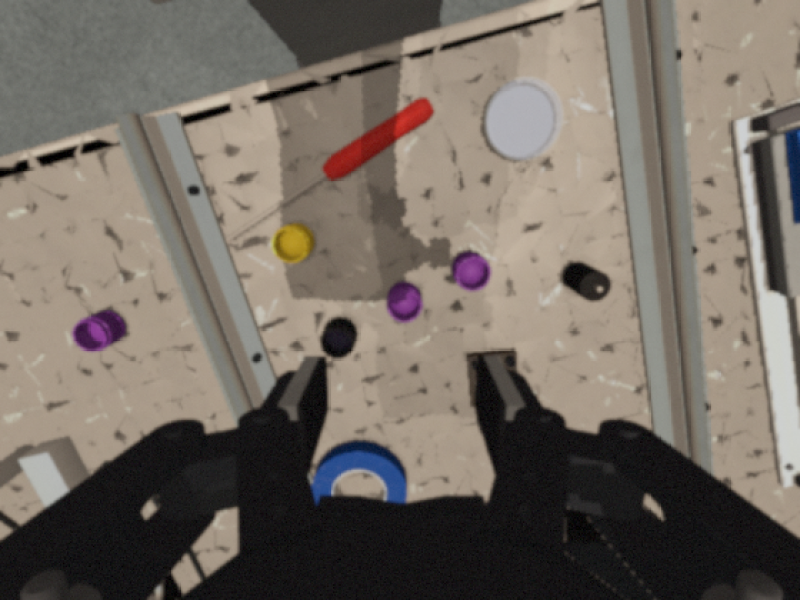

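The wrist view (800-px picture) shows the black tube at (339,337), with the purple ones to its right at (405,300) and (472,270). The post's top is at (592,287) and its foot at (578,272).

```bash
cat >> h.py <<'E'
def dark(im,near,thr=60,rad=25):
    g=cv2.cvtColor(im,cv2.COLOR_RGB2GRAY); m=(g<thr).astype(np.uint8)
    n,l,s,c=cv2.connectedComponentsWithStats(m)
    i=min((i for i in range(1,n) if s[i][4]>60),key=lambda i:np.hypot(*(c[i]-near)))
    cnt=cv2.findContours((l==i).astype(np.uint8),0,1)[0][0]
    return c[i],s[i],cv2.minAreaRect(cnt),l==i
E
python3 - <<'E'
from h import *
im=cv2.imread('pics/w1.png')[:,:,::-1].copy(); v=np.load('w1.npy'); c=cam('wrist',dict(tool_pos=v[:3],tcp_rot=v[3:]))
for n,p,z in [('tube',(339*.7,337*.7),.0135),('post',(586*.7,280*.7),.022)]:
    u,s,rc,_=dark(im,p); print(n,u,s,rc,plane(c,*u,z))
E
```

```text
tube [236.74358974 235.90532544] [225 223  24  27 507] ((236.5, 236.0), (26.0, 23.0), 90.0) [ 0.44380869 -0.08889555  0.0135    ]
post [409.10720887 195.96857671] [394 184  33  26 541] ((409.50006103515625, 196.5), (32.64659118652344, 19.230182647705078), 26.56505012512207) [0.44478262 0.12405164 0.022     ]
```

Request:
carry_out --rows '[[[0.067,-0.095,-0.16,0,0,0],[0.067,-0.095,-0.16,0,0,0],[0.067,-0.095,-0.16,0,0,0],[0.067,-0.095,-0.16,0,0,0],[0.067,-0.095,-0.16,0,0,0]]]'

```text
clock: 1.87
tool_pos: [0.4426, -0.0891, 0.1258]
tcp_rot: [0.128, 0.992, 0.001, -0.003]
wrist_force: [-0.5, 0.9, 0.0]
gripper_width: 0.597
grip_force: 0.0
```

```bash
python3 - <<'E'
from h import *
im,st=shot('wrist','w2.png'); print(st['tool_pos'],st['tcp_rot'].round(3)); c=cam('wrist',st)
v=np.load('w1.npy'); c1=cam('wrist',dict(tool_pos=v[:3],tcp_rot=v[3:]))
p=proj(c,(.444,-.09,.0135)); print('exp',p)
u,s,rc,_=dark(im,p); print(u,s,rc,plane(c,*u,.0135),two(c1,(236.7,235.9),c,u))
E
```

```text
[ 0.44255813 -0.08912282  0.12584128] [ 0.128  0.992  0.001 -0.003]
exp (np.float64(279.59085590044026), np.float64(215.56132724754343))
[281.24068323 215.5947205 ] [ 263  194   38   44 1288] ((281.5, 215.5), (43.0, 37.0), 90.0) [ 0.44436729 -0.08872415  0.0135    ] (array([ 0.44388649, -0.08873496,  0.01413993]), np.float64(0.0005898685439794079))
```

View pics/w2.png

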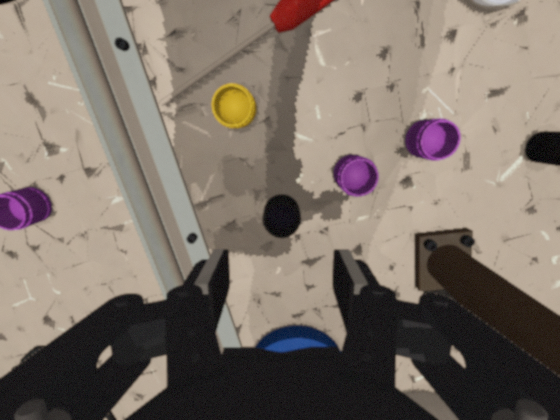

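The tube is at (281,216), its centre triangulated at 14 mm high, which matches its 27 mm height.

Request:
carry_out --rows '[[[0.001,0,-0.05,0,0,0],[0.001,0,-0.1,0,0,0],[0.001,0,-0.134,0,0,0],[0.001,0,-0.134,0,0,0],[0.001,0,-0.134,0,0,0]]]'

```text
clock: 2.33
tool_pos: [0.4437, -0.0871, 0.03]
tcp_rot: [0.127, 0.992, 0.0, -0.001]
wrist_force: [-0.3, 0.4, 0.2]
gripper_width: 0.604
grip_force: 0.0
```

Request:
carry_out --rows '[[[0,0,0,0,0,0],[0,0,0,0,0,0],[0,0,0,0,0,0],[0,0,0,0,0,0],[0,0,0,0,0,0]]]' --claw -1

```text
clock: 2.75
tool_pos: [0.4466, -0.0885, 0.0323]
tcp_rot: [0.127, 0.992, -0.0, 0.002]
wrist_force: [-1.5, 1.2, 7.6]
gripper_width: 0.311
grip_force: 58.9
```

Request:
carry_out --rows '[[[0,0,0.05,0,0,0],[-0.02,0,0.1,0,0,0.07],[-0.06,0.02,0.16,0,0,0.14],[-0.07,0.06,0.17,0,0,0.21],[-0.07,0.1,0.17,0,0,0.21]]]'

```text
clock: 3.17
tool_pos: [0.3926, -0.0134, 0.1629]
tcp_rot: [-0.038, 0.999, -0.001, 0.004]
wrist_force: [0.9, 0.8, -1.7]
gripper_width: 0.31
grip_force: 59.9
```

Request:
carry_out --rows '[[[0,0.05,0,0,0,0],[0,0.1,0,0,0,0],[0,0.15,0,0,0,0],[0,0.2,0,0,0,0],[0,0.25,0,0,0,0]]]'

```text
clock: 3.58
tool_pos: [0.3924, 0.1764, 0.1593]
tcp_rot: [-0.038, 0.999, 0.0, 0.002]
wrist_force: [0.7, 0.6, -0.3]
gripper_width: 0.308
grip_force: 59.9
```

```bash
python3 - <<'E'
from h import *
im,st=shot('wrist','w3.png'); print(st['tool_pos'],st['tcp_rot'].round(4),st['gripper_width'],st['grip_force'],st['wrist_force'])
E
```

```text
[0.39243837 0.17642232 0.15934828] [-3.750e-02  9.993e-01  4.000e-04  2.100e-03] 0.3078247715122534 59.906156528159045 [ 0.70913845  0.55311325 -0.3186747 ]
```

View pics/w3.png

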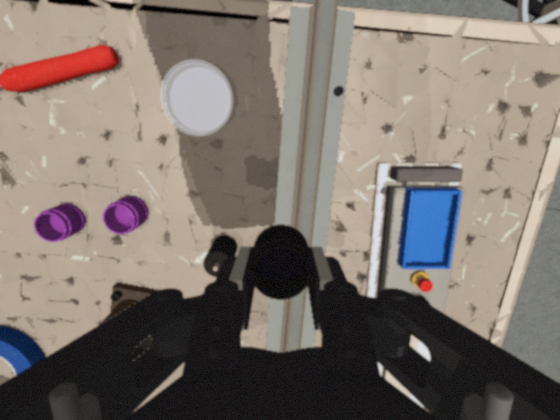

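```bash
cat >> h.py <<'E'
def tray(im,c,z=.041):
    m=cv2.inRange(cv2.cvtColor(im,cv2.COLOR_RGB2HSV),(105,120,50),(125,255,255))
    n,l,s,ce=cv2.connectedComponentsWithStats(m); i=1+np.argmax(s[1:,4]*(ce[1:,0]>150))
    cnt=cv2.findContours((l==i).astype(np.uint8),0,1)[0][0]
    P=np.array([plane(c,*q,z)[:2] for q in cv2.convexHull(cnt)[:,0]])
    rc=cv2.minAreaRect((P*1000).astype(np.float32)); return rc,cv2.boxPoints(rc)
E
python3 - <<'E'
from h import *
im=cv2.imread('pics/w3.png')[:,:,::-1].copy(); st=r.get_state(); print(st['tool_pos'],st['clock']); c=cam('wrist',st)
print(tray(im,c))
u,s,rc,_=dark(im,(218,255)); print('post',u,s,rc, plane(c,*u,.02))
hsv=cv2.cvtColor(im,cv2.COLOR_RGB2HSV)
g=cv2.cvtColor(im,cv2.COLOR_RGB2GRAY)
print(g[262,235:325:3])
k=cv2.moments(cv2.inRange(hsv,(0,190,130),(6,255,255))[260:300,400:450]); 
kp=(400+k['m10']/k['m00'],260+k['m01']/k['m00']); print('knob',kp,plane(c,*kp,.044))
S=cam('scene');print('knob scene/wrist',two(S,(175,208),c,kp))
a=cv2.imread('pics/scene0.png')[:,:,::-1].copy()
b=tray(im,c)[1]; cc=np.mean([proj(c,(p[0]/1000,p[1]/1000,.041)) for p in b],axis=0); print('tray c',two(S,(162.3,216.9),c,cc))
E
```

```text
[0.39253208 0.18213403 0.15953001] 3.6333
(((399.9781494140625, 308.046875), (70.96956634521484, 45.20022201538086), 4.566119194030762), array([[362.8068 , 327.75034],
       [366.40518, 282.69357],
       [437.1495 , 288.3434 ],
       [433.55112, 333.40018]], dtype=float32))
post [136.96137339 207.40343348] [122 197  24  27 233] ((136.35635375976562, 207.0409393310547), (29.999269485473633, 14.719921112060547), 53.53076171875) [0.40614245 0.05634034 0.02      ]
[74 83 84 84 40 16 16 16  7 10 22 20 15 18 16 17 16 12 14  9 21 19 22  6
 16 18 21 71 84 87]
knob (425.0869565217391, 284.70652173913044) [0.44965508 0.31433994 0.044     ]
knob scene/wrist (array([0.45733641, 0.31839656, 0.03464015]), np.float64(0.006022850997151917))
tray c (array([0.40492919, 0.31268203, 0.02863254]), np.float64(0.0062649374911172674))
```

The held tube is at (280,262) and the tray at (430,228), with the knob at (425,283). Rays agree on the tray centre, about (0.400, 0.303), turned by 0.08 rad. I move over it and then check.

Request:
carry_out --rows '[[[0.01,0.04,0,0,0,0],[0.02,0.09,-0.02,0,0,0],[0.033,0.14,-0.05,0,0,0],[0.033,0.164,-0.086,0,0,0],[0.033,0.164,-0.086,0,0,0]]]'

```text
clock: 4.05
tool_pos: [0.4157, 0.3003, 0.0899]
tcp_rot: [-0.04, 0.999, 0.0, -0.001]
wrist_force: [-1.5, -0.8, -0.4]
gripper_width: 0.308
grip_force: 60.0
```

Request:
carry_out --rows '[[[0,0,0,0,0,0],[0,0,0,0,0,0]]]'

```text
clock: 4.22
tool_pos: [0.4171, 0.2973, 0.0939]
tcp_rot: [-0.038, 0.999, 0.0, 0.001]
wrist_force: [0.3, -0.1, 0.4]
gripper_width: 0.306
grip_force: 60.0
```

```bash
python3 - <<'E'
from h import *
im,st=shot('wrist','w4.png'); print(st['tool_pos'],st['tcp_rot'].round(4),st['joint_vel'].round(3)); c=cam('wrist',st)
rc,b=tray(im,c); print(rc,b)
cv2.imwrite('pics/w4b.png',cv2.resize(im[130:340,140:420,::-1],(800,600)))
g=cv2.cvtColor(im,cv2.COLOR_RGB2GRAY); print('tube/TCP px',proj(c,st['tool_pos']))
E
```

```text
[0.41706881 0.29732096 0.09385839] [-3.770e-02  9.993e-01  1.000e-04  5.000e-04] [-0.017 -0.022  0.002 -0.004  0.004  0.003]
((394.7044372558594, 303.6241760253906), (57.82304000854492, 41.110530853271484), 4.216952323913574) [[364.35968 321.99783]
 [367.3827  280.99863]
 [425.0492  285.25052]
 [422.02618 326.24973]]
tube/TCP px (np.float64(279.24650233586584), np.float64(281.96886246353444))
```

View pics/w4b.png

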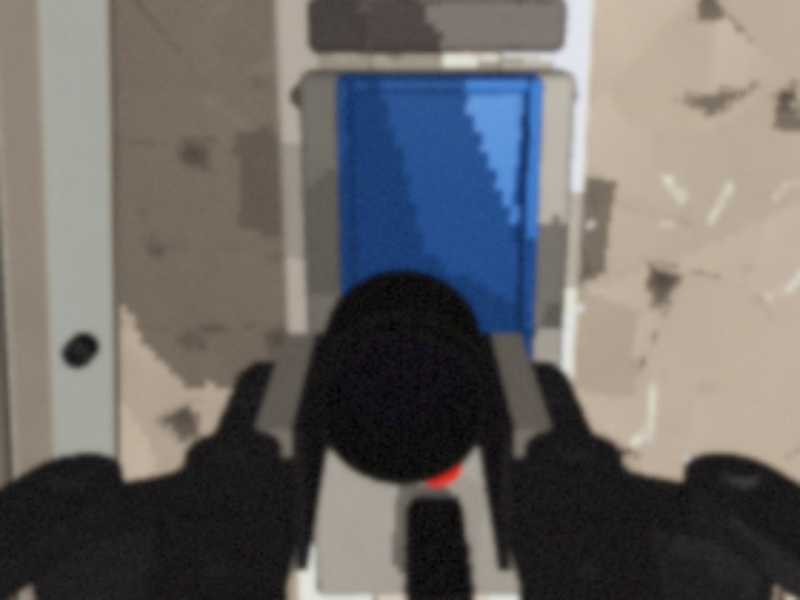

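```bash
python3 - <<'E'
from h import *
st=r.get_state(); print(st['tool_pos']); c=cam('wrist',st)
for z in(.083,.0886): print(plane(c,280.5,265.5,z))
print(plane(c,280.5,298,.0886),plane(c,280.5,226,.0616))
E
```

```text
[0.41753547 0.29714626 0.09429137]
[0.41491266 0.29750736 0.083     ]
[0.4121876  0.29731585 0.0886    ]
[0.42912462 0.29854606 0.0886    ] [0.40211308 0.29655314 0.0616    ]
```

The crop shows the held tube over the tray's fin-side half, with the carriage at the loading stop. It needs 8 mm more in +y.

Request:
carry_out --rows '[[[0,0.011,0,0,0,0],[0,0.011,-0.01,0,0,0],[0,0.011,-0.025,0,0,0],[0,0.011,-0.036,0,0,0],[0,0.011,-0.036,0,0,0]]]'

```text
clock: 4.68
tool_pos: [0.4166, 0.3051, 0.0647]
tcp_rot: [-0.037, 0.999, -0.0, -0.0]
wrist_force: [-0.2, 0.1, -1.1]
gripper_width: 0.311
grip_force: 60.0
```

Request:
carry_out --rows '[[[0,0,-0.001,0,0,0],[0,0,-0.002,0,0,0],[0,0,-0.003,0,0,0],[0,0,-0.003,0,0,0]]]'

```text
clock: 5.02
tool_pos: [0.4174, 0.3054, 0.0643]
tcp_rot: [-0.037, 0.999, -0.0, 0.001]
wrist_force: [-1.6, -1.6, 5.4]
gripper_width: 0.313
grip_force: 60.6
```

Request:
carry_out --rows '[[[0,0,0,0,0,0],[0,0,0,0,0,0],[0,0,0.02,0,0,0],[0,0,0.07,0,0,0],[0,0,0.12,0,0,0]]]' --claw 0.3

```text
clock: 5.43
tool_pos: [0.4153, 0.3047, 0.1527]
tcp_rot: [-0.037, 0.999, -0.001, -0.002]
wrist_force: [1.9, -0.1, -0.1]
gripper_width: 0.649
grip_force: 0.0
```

Request:
carry_out --rows '[[[-0.01,-0.05,0,0,0,0],[-0.02,-0.1,0,0,0,0],[-0.03,-0.15,0,0,0,0],[-0.03,-0.2,0,0,0,0],[-0.03,-0.2,0,0,0,0]]]'

```text
clock: 5.85
tool_pos: [0.3934, 0.1509, 0.1532]
tcp_rot: [-0.035, 0.999, -0.001, -0.0]
wrist_force: [0.4, 0.2, 0.2]
gripper_width: 0.652
grip_force: 0.0
```

Request:
carry_out --rows '[[[0,0,0,0,0,0],[0,0,0,0,0,0]]]'

```text
clock: 6.02
tool_pos: [0.3947, 0.1555, 0.1535]
tcp_rot: [-0.037, 0.999, 0.0, 0.0]
wrist_force: [-0.4, 0.4, 0.4]
gripper_width: 0.646
grip_force: 0.0
```

```bash
python3 - <<'E'
from h import *
im,st=shot('wrist','w5.png'); print(st['tool_pos'],st['tcp_rot'].round(4),st['joint_vel'].round(3)); c=cam('wrist',st)
print(tray(im,c))
v=np.load('w1.npy'); c1=cam('wrist',dict(tool_pos=v[:3],tcp_rot=v[3:]))
p=proj(c,(.445,.123,.022)); print('exp',p,'tube exp',proj(c,(.4158,.305,.059)))
u,s,rc,_=dark(im,p); print(u,s,rc,plane(c,*u,.022),two(c1,(409.1,196),c,u))
cv2.imwrite('pics/w5b.png',cv2.resize(im[:,:,::-1],(800,600)))
E
```

```text
[0.39472337 0.15550622 0.15349603] [-3.700e-02  9.993e-01  3.000e-04  4.000e-04] [ 0.031  0.013  0.011  0.     0.001 -0.002]
(((400.9745178222656, 300.68731689453125), (71.76604461669922, 45.87065124511719), 4.3465118408203125), array([[363.45648, 320.83716],
       [366.93292, 275.09845],
       [438.49255, 280.53748],
       [435.0161 , 326.27618]], dtype=float32))
exp (np.float64(240.22434235861135), np.float64(257.38856293576646)) tube exp (np.float64(470.6951698481162), np.float64(258.3916653805542))
[242.50607735 257.46077348] [227 237  30  42 905] ((242.4412078857422, 257.7353210449219), (26.436382293701172, 41.95866012573242), 14.03624439239502) [0.44492181 0.12506128 0.022     ] (array([0.44570804, 0.1248432 , 0.02008085]), np.float64(0.00019396520463089818))
```

View pics/w5b.png

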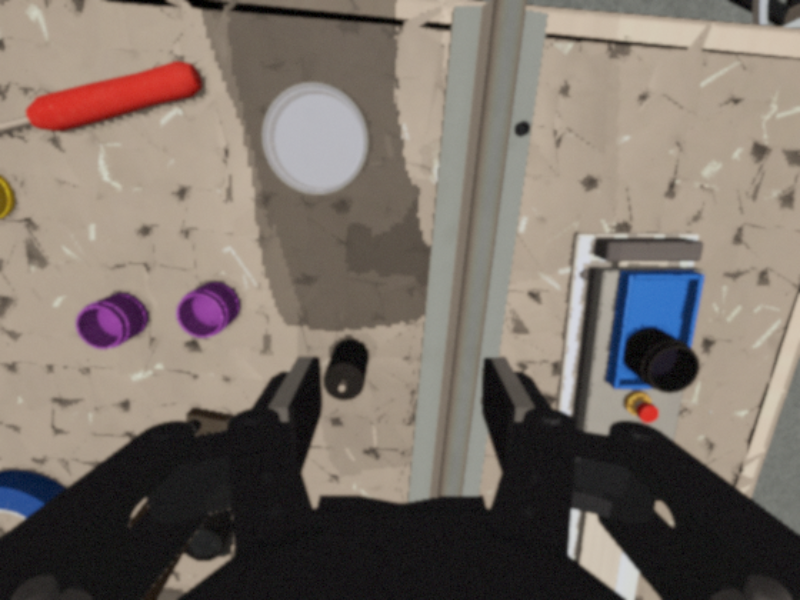

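The tube stands upright in the tray at (662,358), the post's top is at (345,380), and its mid-height is triangulated at 20 mm, about as it should be.

Request:
carry_out --rows '[[[0.04,-0.025,0,0,0,0],[0.067,-0.041,-0.02,0,0,0],[0.067,-0.041,-0.06,0,0,0],[0.067,-0.041,-0.08,0,0,0],[0.067,-0.041,-0.08,0,0,0]]]' --claw 0.0

```text
clock: 6.48
tool_pos: [0.4423, 0.1257, 0.0899]
tcp_rot: [-0.039, 0.999, -0.0, -0.003]
wrist_force: [-0.7, 0.0, -0.1]
gripper_width: 0.5
grip_force: 0.0
```

Request:
carry_out --rows '[[[0,0,0,0,0,0],[0,0,0,0,0,0]]]'

```text
clock: 6.65
tool_pos: [0.445, 0.1258, 0.094]
tcp_rot: [-0.038, 0.999, 0.0, 0.0]
wrist_force: [-0.6, 0.5, 0.2]
gripper_width: 0.499
grip_force: 0.0
```

```bash
python3 - <<'E'
from h import *
im,st=shot('wrist','w6.png'); print(st['tool_pos'],st['gripper_width']); c=cam('wrist',st)
p=proj(c,(.4455,.125,.022)); print('exp',p,'stud exp',proj(c,(.4455,.125,.048)))
u,s,rc,_=dark(im,p); print(u,s,rc,plane(c,*u,.022))
E
```

```text
[0.44502695 0.12580281 0.09397451] 0.49908821806157333
exp (np.float64(278.6053465161272), np.float64(229.68034280522787)) stud exp (np.float64(278.2721155725468), np.float64(244.19892060497966))
[279.11041405 230.4749059 ] [ 260  204   39   53 1594] ((279.0, 230.0), (52.0, 38.0), 90.0) [0.44604099 0.1253821  0.022     ]
```

Aligned within 1 mm. Descend and grip.

Request:
carry_out --rows '[[[0.001,-0.001,-0.03,0,0,0],[0.001,-0.001,-0.06,0,0,0],[0.001,-0.001,-0.08,0,0,0],[0.001,-0.001,-0.08,0,0,0],[0.001,-0.001,-0.08,0,0,0]]]'

```text
clock: 7.12
tool_pos: [0.4454, 0.1244, 0.0339]
tcp_rot: [-0.038, 0.999, 0.0, 0.0]
wrist_force: [0.1, -0.3, 0.4]
gripper_width: 0.501
grip_force: 0.0
```

Request:
carry_out --rows '[[[0,0,0,0,0,0],[0,0,0,0,0,0],[0,0,0,0,0,0],[0,0,0,0,0,0],[0,0,0,0,0,0]]]' --claw -1

```text
clock: 7.53
tool_pos: [0.4468, 0.1242, 0.0351]
tcp_rot: [-0.038, 0.999, 0.0, 0.002]
wrist_force: [-0.4, -0.4, 7.6]
gripper_width: 0.27
grip_force: 58.9
```

Request:
carry_out --rows '[[[0,0,0.05,0,0,0],[0,0,0.1,0,0,0],[-0.03,0.04,0.13,0,0,0],[-0.06,0.08,0.13,0,0,0],[-0.082,0.13,0.13,0,0,0]]]'

```text
clock: 7.95
tool_pos: [0.3842, 0.222, 0.1337]
tcp_rot: [-0.036, 0.999, 0.001, 0.002]
wrist_force: [0.3, 0.1, -0.7]
gripper_width: 0.271
grip_force: 59.2
```

Request:
carry_out --rows '[[[0,0.05,0,0,0,0],[0,0.09,0,0,0,0],[0,0.108,-0.02,0,0,0],[0,0.108,-0.04,0,0,0],[0,0.108,-0.04,0,0,0]]]'

```text
clock: 8.37
tool_pos: [0.3823, 0.303, 0.0993]
tcp_rot: [-0.039, 0.999, -0.001, -0.001]
wrist_force: [-0.2, -0.4, -0.9]
gripper_width: 0.269
grip_force: 59.3
```

Request:
carry_out --rows '[[[0,0,0,0,0,0],[0,0,0,0,0,0]]]'

```text
clock: 8.53
tool_pos: [0.3841, 0.3023, 0.1016]
tcp_rot: [-0.037, 0.999, 0.0, 0.0]
wrist_force: [-0.4, 0.6, -0.6]
gripper_width: 0.265
grip_force: 59.3
```

```bash
python3 - <<'E'
from h import *
im,st=shot('wrist','w7.png'); print(st['tool_pos'],st['tcp_rot'].round(4)); c=cam('wrist',st)
print(tray(im,c)); print('TCP',proj(c,st['tool_pos']))
cv2.imwrite('pics/w7b.png',cv2.resize(im[130:340,140:420,::-1],(800,600)))
for z in (.059,): print('tube top exp',proj(c,(.4154,.305,z)))
E
```

```text
[0.38407691 0.30231105 0.10159816] [-3.730e-02  9.993e-01  1.000e-04  2.000e-04]
(((378.6220397949219, 302.31298828125), (28.785118103027344, 41.06429672241211), 4.172341823577881), array([[362.77377, 321.74356],
       [365.7615 , 280.78812],
       [394.4703 , 282.88242],
       [391.48257, 323.83786]], dtype=float32))
TCP (np.float64(279.2465153643894), np.float64(281.96985226446344))
tube top exp (np.float64(280.37505339294063), np.float64(293.7048449130083))
```

View pics/w7b.png

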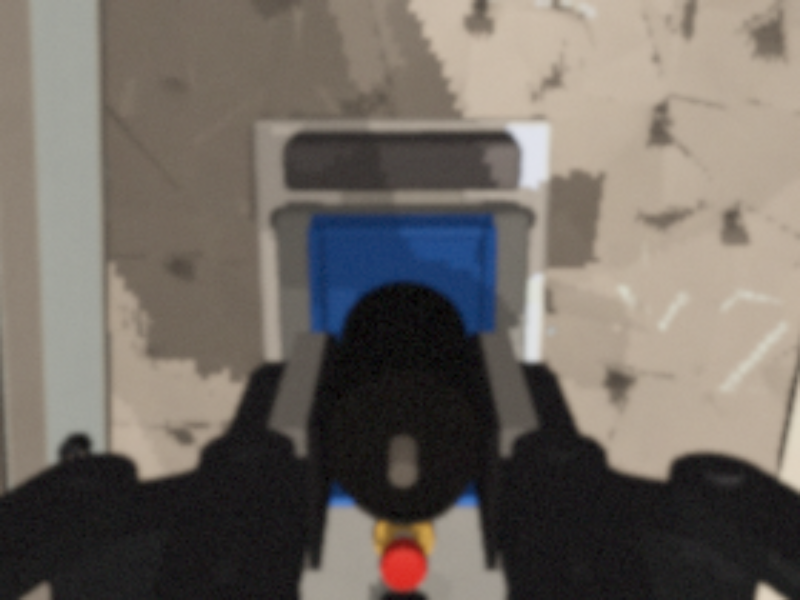

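The crop shows the post held over the robot-side half of the tray, laterally centred, with about 2.5 mm to spare at the end wall.

Request:
carry_out --rows '[[[0,0,-0.015,0,0,0],[0,0,-0.03,0,0,0],[0,0,-0.042,0,0,0],[0,0,-0.042,0,0,0],[0,0,-0.042,0,0,0]]]'

```text
clock: 9.0
tool_pos: [0.3839, 0.3021, 0.0694]
tcp_rot: [-0.037, 0.999, -0.0, -0.0]
wrist_force: [-1.1, -0.2, -0.9]
gripper_width: 0.268
grip_force: 59.3
```

Request:
carry_out --rows '[[[0,0,-0.001,0,0,0],[0,0,-0.003,0,0,0],[0,0,-0.004,0,0,0],[0,0,-0.004,0,0,0]]]'

```text
clock: 9.33
tool_pos: [0.3845, 0.3028, 0.0671]
tcp_rot: [-0.038, 0.999, 0.0, 0.001]
wrist_force: [-0.4, -0.5, 3.6]
gripper_width: 0.27
grip_force: 59.7
```

Request:
carry_out --rows '[[[0,0,0,0,0,0],[0,0,0,0,0,0],[0,0,0.02,0,0,0],[0,0,0.07,0,0,0],[0,0,0.1,0,0,0]]]' --claw 0.3

```text
clock: 9.75
tool_pos: [0.3837, 0.3026, 0.1429]
tcp_rot: [-0.038, 0.999, 0.0, -0.0]
wrist_force: [0.8, 0.7, -0.3]
gripper_width: 0.648
grip_force: 0.0
```

Request:
carry_out --rows '[[[0.05,0.01,0,0,0,0],[0.1,0.01,0,0,0,0],[0.126,0.011,0,0,0,0],[0.126,0.011,0,0,0,0],[0.126,0.011,0,0,0,0]]]'

```text
clock: 10.17
tool_pos: [0.4789, 0.3106, 0.1407]
tcp_rot: [-0.037, 0.999, -0.0, -0.0]
wrist_force: [-0.2, -0.4, -1.0]
gripper_width: 0.649
grip_force: 0.0
```

```bash
python3 - <<'E'
from h import *
im,st=shot('wrist','w8.png'); print(st['tool_pos'],st['tcp_rot'].round(4)); c=cam('wrist',st)
for n,p in [('fin',(.4787,.3103,.069)),('post',(.383,.3027,.072)),('tube',(.4154,.305,.059)),('knob',(.4488,.3077,.046))]: print(n,np.round(proj(c,p)))
k=cv2.moments(cv2.inRange(cv2.cvtColor(im,cv2.COLOR_RGB2HSV),(0,190,110),(6,255,255))); kp=(k['m10']/k['m00'],k['m01']/k['m00']); print('knob',k['m00']/255,kp,plane(c,*kp,.044))
cv2.imwrite('pics/w8b.png',cv2.resize(im[110:320,140:420,::-1],(800,600)))
E
```

```text
[0.47887644 0.31056274 0.14071128] [-3.700e-02  9.993e-01 -0.000e+00 -4.000e-04]
fin [279. 229.]
post [278.  75.]
tube [278. 132.]
knob [279. 179.]
knob 164.0 (279.25, 180.8658536585366) [0.45034269 0.30797495 0.044     ]
```

View pics/w8b.png

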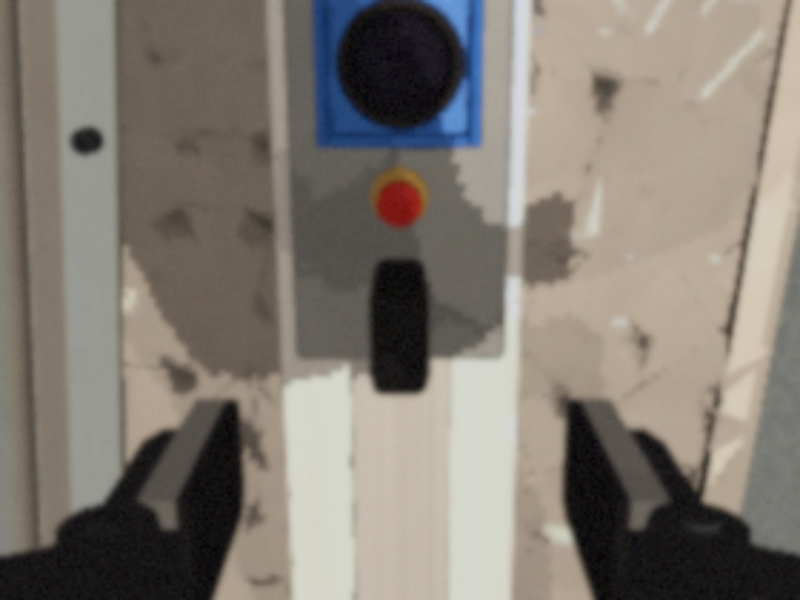

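The knob is at (400,200) in the crop and the fin at (400,325), centred between the fingers; the tube stands in the tray. I check the post in the same frame and measure the fin top before gripping.

```bash
python3 - <<'E'
from h import *
im=cv2.imread('pics/w8.png')[:,:,::-1].copy(); c=cam('wrist'); S=cam('scene')
u,s,rc,m=dark(im,(279,224)); print('fin',u,s)
ys=np.where(m)[0]; print('fin far top edge -> x', plane(c,u[0],ys.max()+.5,.069))
x,y,w,h=220,20,120,150; cv2.imwrite('pics/w8c.png',cv2.resize(im[y:y+h,x:x+w,::-1],(480,600),interpolation=3))
E
```

```text
fin [279.27852349 223.12639821] [269 200  21  47 894]
fin far top edge -> x [0.48993532 0.31090185 0.069     ]
```

View pics/w8c.png

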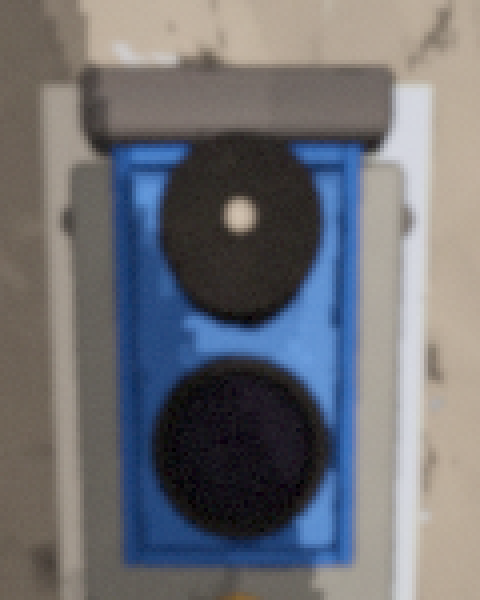

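Request:
carry_out --rows '[[[0.001,0,-0.03,0,0,0],[0.001,0,-0.06,0,0,0],[0.001,0,-0.09,0,0,0],[0.001,0,-0.1,0,0,0],[0.001,0,-0.1,0,0,0]]]'

```text
clock: 10.63
tool_pos: [0.476, 0.3099, 0.0641]
tcp_rot: [-0.038, 0.999, -0.001, -0.003]
wrist_force: [0.4, -0.1, 1.5]
gripper_width: 0.65
grip_force: 0.0
```

Post (240,220) and tube (240,450) both stand inside the tray with a gap between them. I close on the fin.

Request:
carry_out --rows '[[[0,0,0,0,0,0],[0,0,0,0,0,0],[0,0,0,0,0,0],[0,0,0,0,0,0],[0,0,0,0,0,0]]]' --claw -1

```text
clock: 11.05
tool_pos: [0.4803, 0.3098, 0.0681]
tcp_rot: [-0.037, 0.999, -0.001, 0.002]
wrist_force: [-0.2, -5.2, 5.3]
gripper_width: 0.154
grip_force: 59.7
```

Request:
carry_out --rows '[[[0,0,0,0,0,0],[0,0,0,0,0,0],[0,0,0,0,0,0]]]'

```text
clock: 11.3
tool_pos: [0.4803, 0.3099, 0.0681]
tcp_rot: [-0.037, 0.999, -0.001, 0.002]
wrist_force: [0.6, -5.9, 5.5]
gripper_width: 0.144
grip_force: 59.6
```

Request:
carry_out --rows '[[[0.004,0.0003,0,0,0,0],[0.011,0.0009,0,0,0,0],[0.02,0.0016,0,0,0,0],[0.028,0.0022,0,0,0,0],[0.034,0.0027,0,0,0,0]]]'

```text
clock: 11.72
tool_pos: [0.5053, 0.3118, 0.0681]
tcp_rot: [-0.037, 0.999, -0.001, 0.001]
wrist_force: [-2.3, -5.8, 6.9]
gripper_width: 0.147
grip_force: 59.9
```

Request:
carry_out --rows '[[[0.008,0.0006,0,0,0,0],[0.016,0.0013,0,0,0,0],[0.024,0.0019,0,0,0,0],[0.032,0.0026,0,0,0,0],[0.038,0.003,0,0,0,0]]]'

```text
clock: 12.13
tool_pos: [0.5338, 0.314, 0.0681]
tcp_rot: [-0.037, 0.999, -0.001, 0.001]
wrist_force: [-2.8, -5.0, 6.6]
gripper_width: 0.151
grip_force: 59.8
```

```bash
cat > look.py <<'E'
from h import *
import sys
im,st=shot('wrist',sys.argv[1]+'.png'); c=cam('wrist',st); p=st['tool_pos']; d=np.array([.9968,.0797])
m=cv2.inRange(cv2.cvtColor(im,cv2.COLOR_RGB2HSV),(0,190,90),(6,255,255)); k=cv2.moments(m,True); print('knob',k['m00'],k['m10']/max(k['m00'],1),k['m01']/max(k['m00'],1))
print(p,'travel',(p[:2]-[.4803,.3098])@d,'F along',np.array(st['wrist_force'][:2])@d,st['wrist_force'])
E
python3 look.py t1
```

```text
knob 367.0 280.2970027247956 203.70299727520435
[0.53383653 0.31404498 0.06813484] travel 0.05370354068224205 F along -3.164014867592373 [-2.77749592 -4.96119117  6.57609815]
```

Request:
carry_out --rows '[[[0.008,0.0006,0,0,0,0],[0.016,0.0013,0,0,0,0],[0.022,0.0018,0,0,0,0],[0.026,0.0021,0,0,0,0],[0.026,0.0021,0,0,0,0]]]'

```text
clock: 12.6
tool_pos: [0.5541, 0.3156, 0.0681]
tcp_rot: [-0.037, 0.999, -0.001, 0.002]
wrist_force: [0.8, -5.2, 3.9]
gripper_width: 0.149
grip_force: 59.6
```

Request:
carry_out --rows '[[[0.002,0.0002,0,0,0,0],[0.004,0.0003,0,0,0,0]]]'

```text
clock: 12.77
tool_pos: [0.5562, 0.3158, 0.0681]
tcp_rot: [-0.037, 0.999, -0.001, 0.001]
wrist_force: [-1.4, -5.2, 6.9]
gripper_width: 0.145
grip_force: 59.8
```

Request:
carry_out --rows '[[[0.002,0.0002,0,0,0,0],[0.004,0.0003,0,0,0,0]]]'

```text
clock: 12.93
tool_pos: [0.5592, 0.316, 0.0681]
tcp_rot: [-0.037, 0.999, -0.001, 0.001]
wrist_force: [-1.1, -4.2, 5.8]
gripper_width: 0.149
grip_force: 59.8
```

Request:
carry_out --rows '[[[0.002,0.0002,0,0,0,0],[0.004,0.0003,0,0,0,0]]]'

```text
clock: 13.1
tool_pos: [0.5622, 0.3162, 0.0681]
tcp_rot: [-0.037, 0.999, -0.001, 0.001]
wrist_force: [-1.1, -5.3, 5.8]
gripper_width: 0.146
grip_force: 59.8
```

Request:
carry_out --rows '[[[0.002,0.0002,0,0,0,0],[0.004,0.0003,0,0,0,0]]]'

```text
clock: 13.27
tool_pos: [0.5652, 0.3165, 0.0681]
tcp_rot: [-0.037, 0.999, -0.001, 0.001]
wrist_force: [-1.4, -5.7, 6.5]
gripper_width: 0.147
grip_force: 59.8
```

```bash
python3 look.py t2
```

```text
knob 373.0 280.3485254691689 203.72386058981232
[0.56515894 0.3164662  0.06810899] travel 0.08511868328403009 F along -1.814634438895371 [-1.36475911 -5.69940473  6.45050667]
```

Baseline is 1–1.5 N and the knob sits at row 203.7. I keep going in 2.25 mm steps.

Request:
carry_out --rows '[[[0.0015,0.0001,0,0,0,0],[0.003,0.0002,0,0,0,0]]]'

```text
clock: 13.48
tool_pos: [0.5676, 0.3167, 0.0681]
tcp_rot: [-0.037, 0.999, -0.001, 0.001]
wrist_force: [-0.5, -4.1, 4.5]
gripper_width: 0.151
grip_force: 59.7
```

Request:
carry_out --rows '[[[0.0015,0.0001,0,0,0,0],[0.003,0.0002,0,0,0,0]]]'

```text
clock: 13.65
tool_pos: [0.5703, 0.3169, 0.0681]
tcp_rot: [-0.037, 0.999, -0.001, 0.001]
wrist_force: [0.4, -5.7, 4.5]
gripper_width: 0.153
grip_force: 59.6
```

Request:
carry_out --rows '[[[0.0015,0.0001,0,0,0,0],[0.003,0.0003,0,0,0,0]]]'

```text
clock: 13.82
tool_pos: [0.5725, 0.3171, 0.0681]
tcp_rot: [-0.037, 0.999, -0.001, 0.001]
wrist_force: [-1.6, -6.4, 6.7]
gripper_width: 0.146
grip_force: 59.8
```

Request:
carry_out --rows '[[[0.0015,0.0001,0,0,0,0],[0.003,0.0002,0,0,0,0]]]'

```text
clock: 13.98
tool_pos: [0.5737, 0.3172, 0.0681]
tcp_rot: [-0.037, 0.999, -0.001, 0.0]
wrist_force: [-3.8, -5.3, 9.2]
gripper_width: 0.146
grip_force: 60.0
```

Request:
carry_out --rows '[[[0.0015,0.0001,0,0,0,0],[0.003,0.0003,0,0,0,0]]]'

```text
clock: 14.15
tool_pos: [0.5744, 0.3172, 0.0681]
tcp_rot: [-0.037, 0.999, -0.001, -0.001]
wrist_force: [-9.0, -6.4, 11.7]
gripper_width: 0.149
grip_force: 60.6
```

```bash
python3 look.py t3
```

```text
knob 361.0 280.3351800554017 202.50138504155126
[0.57443331 0.31720945 0.06808716] travel 0.09442261689506731 F along -9.515698639528235 [-9.03099173 -6.44424191 11.67055285]
```

The ball is in its notch: the pull eased, then rose to 9 N, and the knob row dropped. I relax the push.

Request:
carry_out --rows '[[[-0.002,-0.0002,0,0,0,0],[-0.004,-0.0003,0,0,0,0],[-0.004,-0.0003,0,0,0,0],[-0.004,-0.0003,0,0,0,0]]]'

```text
clock: 14.53
tool_pos: [0.5736, 0.3171, 0.0681]
tcp_rot: [-0.037, 0.999, -0.001, 0.001]
wrist_force: [-0.6, -6.1, 5.4]
gripper_width: 0.151
grip_force: 59.7
```

```bash
python3 look.py t4
```

```text
knob 361.0 280.3490304709141 202.42105263157896
[0.57357216 0.31713997 0.06814423] travel 0.0935586797226824 F along -1.0956741138298474 [-0.61333693 -6.07653531  5.41511185]
```

```bash
python3 - <<'E'
from h import *
c=cam('wrist'); p=r.get_state()['tool_pos']; q=p+[-.03*.9968,-.03*.08,0]; q[2]=.0455
a=proj(c,q); q[2]-=.0025; b=proj(c,q); print(a,b)
print((cam('wrist')[3][:3,3]).round(3))
def k(n):
    im=cv2.imread(f'pics/{n}.png'); m=cv2.inRange(cv2.cvtColor(im,cv2.COLOR_BGR2HSV),(0,150,90),(6,255,255)); ys,xs=np.where(m); return ys.min(),ys.max(),ys.mean().round(2),len(ys)
for n in('t1','t2','t3','t4'): print(n,k(n))
E
```

```text
(np.float64(279.04526604316226), np.float64(204.57429133731566)) (np.float64(279.0859019503853), np.float64(203.3076493159383))
[0.505 0.313 0.192]
t1 (np.int64(193), np.int64(215), np.float64(204.23), 391)
t2 (np.int64(193), np.int64(215), np.float64(204.23), 397)
t3 (np.int64(192), np.int64(213), np.float64(202.89), 378)
t4 (np.int64(192), np.int64(214), np.float64(202.83), 382)
```

Request:
carry_out --rows '[[[-0.001,-0.0001,0,0,0,0],[-0.001,-0.0001,0,0,0,0],[-0.001,-0.0001,0,0,0,0]]]'

```text
clock: 14.83
tool_pos: [0.5733, 0.3172, 0.0681]
tcp_rot: [-0.037, 0.999, -0.001, 0.001]
wrist_force: [-0.3, -5.2, 5.3]
gripper_width: 0.147
grip_force: 59.6
```

```bash
python3 look.py t5
```

```text
knob 363.0 280.267217630854 202.53443526170798
[0.57328545 0.31715267 0.06813121] travel 0.09327390670402244 F along -0.7242099267371457 [-0.30756426 -5.24002352  5.28611267]
```

The knob dropped 1.3 px against the 1.27 px predicted for 2.5 mm, and the force is near zero. It is fully seated. Before handing in, I check numerically that the parts kept their place relative to the carriage.

```bash
python3 - <<'E'
from h import *
for n in('t1','t5'):
    im=cv2.imread(f'pics/{n}.png')[:,:,::-1].copy(); c=cam('wrist')
    p=np.array([.5735,.3172,0]); d=np.array([.9968,.0797,0])
    for nm,s,z in(('tube',-64,.05),('post',-96,.06)):
        e=proj(c,p+d*s/1000+[0,0,z]); u,st,rc,_=dark(im,e); print(n,nm,np.round(e),u.round(1),st)
s=r.get_state(); print(s['joint_vel'].round(4),s['grip_force'],s['clock'])
E
```

```text
t1 tube [278. 134.] [279.   86.8] [ 238    2   83  170 8620]
t1 post [277.  51.] [279.   86.8] [ 238    2   83  170 8620]
t5 tube [278. 134.] [279.1  87. ] [ 238    1   82  170 8719]
t5 post [277.  51.] [279.1  87. ] [ 238    1   82  170 8719]
[-0.0003  0.0005  0.0005  0.0004 -0.0008  0.0003] 59.61069881916046 14.8833
```

The combined outline of the two parts is the same as before the slide.

```bash
python3 -c "
from workcell import r
print(r.hand_in())"
```

```text
the job is handed in; nothing more can be done
None
```

I handed the job in (no verdict came back): tube and post stand in the tray, the ball is seated about 93 mm along, and the fin is held at about 60 N; I viewed 11 pictures, one over the limit of 10.

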